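# Unlock the dessert case and nest its dish

### The arm

A 7-joint arm with a two-finger parallel gripper is mounted at the origin on the work surface. World frame = base frame: x ahead of the robot, y to its left, z up, the work surface at z = 0. Lengths are in m, angles in rad, forces in N, time in s.
With the tool pointing down it reaches from about 0.4 to 0.85 m from the base axis. Payload 10.4 kg.
Tool frame: the origin (TCP) lies on the centre line of the jaws, within the pads' length; the fingertips stand 11 mm ahead of it and the grasp point (between the pads) lies 8 mm behind it; z points along the fingers, y is the line along which they close (so a half turn about z gives the same grasp; the last joint's range is limited). The gripper opens to 87 mm and grips with 3 to 60 N. Pads are 19 mm wide; open, the fingers measure 117 mm over their backs; the gripper's body (75 mm by 190 mm) begins 51 mm behind the grasp point.
Start: joints at [-1.19, 0.332, -0.065, 1.46, 0.022, 1.35, -0.088], TCP at [0.246, 0.575, 0.234] pointing down, gripper open.
Joint ranges: [-2.6, 2.6], [-0.5, 2.12], [-1.47, 1.34], [0.16, 2.42], [-1.27, 4.41], [0.06, 2.06], [-2.6, 2.6]. Speed limits (rad/s): [2.22, 2.22, 2.79, 2.79, 3.14, 3.14, 3.14].

### API

Orientations are given as a unit quaternion [x, y, z, w].
In Python, from bench import r gives the robot as it stands.
- The arm moves only by the shell command python3 -m pendant 'ROWS' [OPENING] [FORCE]. ROWS is JSON, a list of rows, each a list of 4 numbers: the shift along the tool's x, y, z in m, then the turn about the tool's z in rad. A call has 1 to 8 rows; each row shifts and turns the commanded pose from where the row before left it, along the tool's axes as they then stand; what a row does not reach is not made up. A row lasts 1/12 s, in which the tool goes at most 41.7 mm and 7.16 degrees, less where a joint would pass 70% of its speed; a pose out of reach is approached as far as the arm can. A call with a gripper value outside its range is refused whole. OPENING is the opening, from 0 (shut) to 1 (fully open), set as the call begins (- or left out, the last holds). The fingers move at their own pace and stop on an object; FORCE is the grip in N (left out, the last holds). Time passes only in rows, so rows that do not move let the fingers close. It gives the time, the measured TCP pose, the force, the opening and the grip force at its end, in the units of the state.
- r.read_state(): the state, without advancing time (a new reading comes with each control period).
- r.camera(name): name is "side" or "top"; returns a dict with "img" (480x640x3 uint8, red, green, blue), "camera_matrix" (3x3 intrinsics, pixels), "xyz" and "attitude" of the camera in the world. Camera axes: x right, y down, z forward; pixel columns grow to the right and rows downward; lengths in m; the calibration is good to about 2 mm. A picture is of the moment at which its call begins. There is no depth.
- r.close_job(): hands the job in; it is judged then, once.
Trained networks look in the newest picture that a camera, given by its name, has taken for a name from the list of things; names that differ only in an ending like _2 or _b are one class to them, and where a whole thing is asked for, a point or a joint stands for the part that bears it (a point fixed in the world has none). Each returns a list of dicts, best first, with "score" (0 to 1); they miss things now and then, are a little off and sometimes report something else, mostly with a low value. They report only what shows in the picture. A call takes as long as a camera call. They do not tell look-alikes from the thing itself.
- r.outline_of(thing, camera): "mask" (480x640 bool, what is visible of it) and "bbox" ([centre column, centre row, width, height] in pixels, round what is visible of it).
The state is a dict: "time": time; "joint_positions": joint angles; "joint_vel": joint speeds; "joint_torque": joint torques, N m; "ee_pos": TCP position; "eef_rot": TCP orientation; "ft_force": force on the tool from outside, world axes, zero at the start; "torque": the same for the moment, N m; "width": finger opening in m; "grip_force": force on a finger pad.
Only numpy, scipy, OpenCV 4.12 (cv2) and the standard library are available. Lean on these libraries where they do the work, as an engineer would, in place of code of your own. Each camera call takes 0.05 s, during which the arm holds its last target. There are 200 camera calls.

### The job

The three levers on the dessert case are interlocked and can be pushed right over, away from you, only one at a time in an order that changes every time: feel which lever is free, and do not force one that is blocked. When all three are over and the gate has dropped, draw the white dish by its ear fully out from under the canopy onto the marble and let go of it there. Then take it again across its middle, lift it, and nest it in the loose dish of the same shape, leaving the boat-shaped dish, the jar and the cup where they stand, and let go.

Things in the scene. Friction and masses are not known exactly. Their poses are not given: they have to be found in the camera images.
- case: Aluminium locking case fixed to the counter. Origin on the counter, on its front edge line; +x points into the case, away from the robot, +y left, z up. Right part: solid lever bank, x 0 to 215, y -195 to 50, 55 mm high, three levers on top. Left part, joined to it behind x = 45: canopied bay (see bay_mouth). Press nothing on the case harder than 80 N.
- lever_left (a joint): Left lever's angle: 0 leaning 0.45 rad to the robot (start), 0.9 right over, leaning 0.45 rad away. Stays where left; a free lever needs 2 to 4 N at the grip. Of the levers not yet thrown just one is free; a blocked one stops hard after about 0.1 rad (10 mm at the tip) until the one before it is pushed past 0.8 rad. The order is hidden and drawn afresh each time.
- lever_mid (a joint): The middle lever's angle, 0 to 0.9 rad, all as lever_left. The three look alike; which goes first cannot be seen, only felt.
- lever_right (a joint): The right lever's angle, 0 to 0.9 rad, all as lever_left. The three look alike; which goes first cannot be seen, only felt.
- lever_left_tip (a point): Top end of the left lever, on its axis, 105 mm from its hinge. 12 mm steel rod with a round black grip, 21 mm in diameter, over the last 55 mm. Hinge along the case's y axis, at case x = 45, y = 0, 52 mm above the counter. Levers are 70 mm apart.
- lever_mid_tip (a point): Top end of the middle lever, on its axis, 105 mm from its hinge. 12 mm steel rod with a round black grip, 21 mm in diameter, over the last 55 mm. Hinge along the case's y axis, at case x = 45, y = -70, 52 mm above the counter. Levers are 70 mm apart.
- lever_right_tip (a point): Top end of the right lever, on its axis, 105 mm from its hinge. 12 mm steel rod with a round black grip, 21 mm in diameter, over the last 55 mm. Hinge along the case's y axis, at case x = 45, y = -140, 52 mm above the counter. Levers are 70 mm apart.
- gate (a joint): Dark steel gate plate across the bay's mouth at case x = 36, 74 mm wide, 6 mm thick, 22 mm high, in front of the dish's wall and below its ear. 0 = up (dish locked in); when the last lever is right over it drops by itself into the counter, 0.026 m = fully down.
- bay_mouth (a point): On the counter below the canopy's front edge, middle of the bay (case x = 40, y = 120), axes as the case. Bay 82 mm wide inside, open in front; steel canopy from case x 40 to 215, underside 50 mm and top 58 mm above the counter. No floor: the dish stands on the counter and slides out along the case's -x.
- dish: White porcelain dish, about 0.35 kg, in the bay at about case x = 101, y = 120. Oblong, square-cornered: rim 130 x 68 mm, 38 mm high, walls tapering in by 22 degrees to a flat foot 95 x 33 mm. Rim is a vertical band 8 mm high (30 to 38 mm up), to be gripped across the middle, 68 mm wide. Origin: centre of the foot's underside; x along its length, z up.
- dish_ear (a point): Middle of the dish's front ear: 81 mm from its centre along its -x, 34 mm above its foot. Each end has such an ear, 40 mm wide (y), 8 mm thick, flush with the rim's top, sticking out 33 mm. In the bay only this ear stands out in front of the canopy (case x = 3 to 36).
- dish_twin: Loose empty dish of exactly the same shape, size and axes as 'dish', on the counter in front of the case; either way round nests. The floor is 13 mm thick: a dish nested in its like stands 13 mm higher, with about 1.5 mm of play.
- dish_boat: Loose white dish of the same length, width, height and ears but boat-shaped (narrowing to both ends), in which the oblong dish does not nest. It and dish_twin swap places from time to time. Origin at the centre of its foot. Bystander.
- jar: Amber glass jar with black lid, 90 mm in diameter, 130 mm high, origin under its centre. Bystander.
- dessert_cup: Square clear dessert cup with a set dessert, 64 mm wide at the rim, 80 mm high, origin under its centre. Bystander.
There are look-alikes about, which are no part of the job. Leave any blue, brown or red look-alike of the dish_twin alone.

How it is judged:
By the outcome, as a careful person would: the job done as asked, in the order asked, and still so for the second after the job is handed in, with the robot touching nothing.
It also fails if it takes over 67 s, if anything falls off the work surface, if the arm or the gripper's body presses on something with over 40 N, if the wrist force passes 120 N, or if a joint passes its speed limit or range.

## Working session

There is one attempt and no reset: what is moved stays moved. The work goes in short steps, Python scripts to look and compute and a shell command to move; the robot and the scene stay as the last step left them, time stands still between calls to the robot, and variables do not carry over. Pictures are saved under pics/ and viewed, at most 10 in all, crops included, and the job is handed in when it is done.

```bash
ls; mkdir -p pics; python3 - <<'E'
from bench import r
import cv2,numpy as np
s=r.read_state();print({k:np.round(v,3) for k,v in s.items()})
for c in("side","top"):
    d=r.camera(c);cv2.imwrite(f"pics/{c}0.png",d["img"][:,:,::-1]);print(c,d["camera_matrix"],d["xyz"],d["attitude"])
    for t in["case","lever_left_tip","lever_mid_tip","lever_right_tip","dish","dish_ear","dish_twin","dish_boat","jar","dessert_cup","gate"]:
        print(t,[(round(o["score"],2),np.round(o["bbox"]).astype(int).tolist()) for o in r.outline_of(t,c)][:5])
E
```

```text
pics
{'time': np.float64(0.0), 'joint_positions': array([-1.19 ,  0.333, -0.065,  1.461,  0.022,  1.35 , -0.088]), 'joint_vel': array([ 0.002,  0.   , -0.001,  0.002, -0.002,  0.001,  0.002]), 'joint_torque': array([-2.0000e-03, -6.2326e+01,  2.3000e-02, -3.8990e+01, -6.2000e-02,
        4.0000e-02,  0.0000e+00]), 'ee_pos': array([0.245, 0.574, 0.233]), 'eef_rot': array([ 0.201,  0.98 , -0.001, -0.   ]), 'ft_force': array([ 0.446,  0.844, -0.492]), 'torque': array([ 0.044,  0.049, -0.01 ]), 'grip_force': np.float64(0.0), 'width': np.float64(0.087)}
side [[565.17802051   0.         323.17636161]
 [  0.         565.17802051 238.89868988]
 [  0.           0.           1.        ]] [ 0.42082299 -1.04660107  1.13259349] [ 0.92731888 -0.01646198  0.01258944 -0.37369802]
case [(0.57, [412, 232, 101, 116])]
lever_left_tip [(0.71, [374, 205, 20, 27]), (0.68, [386, 243, 19, 28])]
lever_mid_tip [(0.77, [379, 224, 17, 24])]
lever_right_tip [(0.78, [387, 242, 18, 28]), (0.22, [377, 206, 14, 28])]
dish [(0.51, [367, 197, 13, 13])]
dish_ear [(0.44, [367, 195, 15, 14])]
dish_twin [(0.96, [266, 156, 
[... 329 characters left out ...]
9]
 [  0.           0.           1.        ]] [ 0.27183623 -0.05754761  1.38071481] [-0.70483047  0.70504437 -0.05310588  0.05749964]
case [(0.78, [280, 151, 152, 94])]
lever_left_tip [(0.68, [270, 181, 14, 13])]
lever_mid_tip []
lever_right_tip []
dish [(0.75, [225, 188, 20, 15]), (0.4, [302, 175, 8, 13])]
dish_ear [(0.62, [224, 187, 24, 16]), (0.25, [278, 149, 151, 98])]
dish_twin [(0.92, [506, 244, 39, 81]), (0.79, [347, 255, 32, 83]), (0.76, [467, 345, 33, 89]), (0.6, [142, 313, 79, 58])]
dish_boat [(0.96, [411, 254, 33, 84])]
jar [(0.57, [224, 186, 21, 18]), (0.56, [444, 177, 47, 51]), (0.2, [303, 177, 4, 18])]
dessert_cup [(0.56, [146, 221, 35, 30]), (0.21, [226, 188, 28, 16])]
gate []
```

View pics/top0.png

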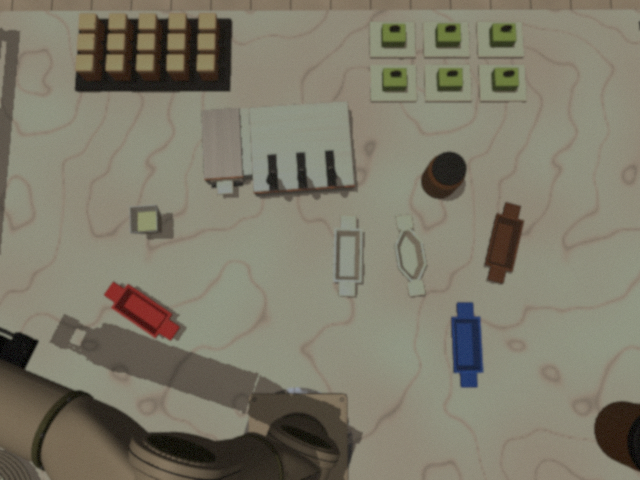

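View pics/side0.png

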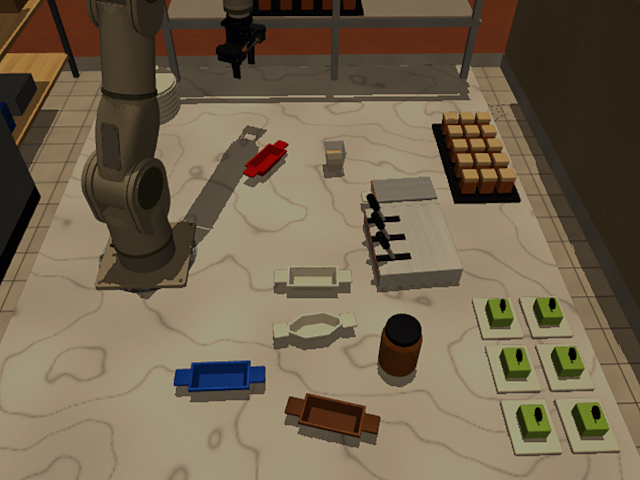

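Candidates in the top view for the twin: the white oblong (347,256), the white boat (411,254), brown (505,243), blue (467,345) and red (142,310). By the description, the twin is the white oblong at (347,256). Next I'll fit the poses and check that choice in a crop.

```bash
cat > h.py <<'E'
from bench import r
import cv2,numpy as np
from scipy.spatial.transform import Rotation as R
from scipy.optimize import least_squares
def proj(d,P):
    p=(np.atleast_2d(P)-d["xyz"])@R.from_quat(d["attitude"]).as_matrix()
    u=p@np.array(d["camera_matrix"]).T
    return u[:,:2]/u[:,2:]
def back(d,uv,z):
    v=R.from_quat(d["attitude"]).as_matrix()@np.linalg.solve(d["camera_matrix"],[uv[0],uv[1],1])
    return d["xyz"]+v*(z-d["xyz"][2])/v[2]
def pose(q,L):
    L=np.atleast_2d(L)*1e-3;c,s=np.cos(q[2]),np.sin(q[2])
    return np.c_[q[0]+c*L[:,0]-s*L[:,1],q[1]+s*L[:,0]+c*L[:,1],L[:,2]]
def maskdish(cam,near):
    m=[o for o in r.outline_of("dish_twin",cam)]
    m=min(m,key=lambda o:np.hypot(*(np.array(o["bbox"][:2])-near)))
    return m
E
python3 - <<'E'
from h import *
T=r.camera("top");S=r.camera("side")
L=[(0,-195,55),(215,-195,55),(0,50,55)];U=np.array([(355,187),(347.5,103),(253,193)])
q=least_squares(lambda q:(proj(T,pose(q,L))-U).ravel(),[.6,.1,0]);print(q.x,q.fun)
q=q.x
def lev(a,y): return [(45+l*np.sin(a),y,52+l*np.cos(a)) for l in(3,50,105)]
def draw(d,q,box,k,fn,q2):
    x,y,w,h=box;im=cv2.resize(d["img"][y:y+h,x:x+w,::-1],None,fx=k,fy=k,interpolation=cv2.INTER_CUBIC)
    def pl(P,c):
        u=(proj(d,P)-[x,y]+.5)*k;cv2.polylines(im,[np.round(u).astype(int)],False,c,1)
    pl(pose(q,[(0,-195,55),(215,-195,55),(215,50,55),(0,50,55),(0,-195,55),(0,-195,0),(0,50,0),(0,50,55)]),(0,0,255))
    pl(pose(q,[(40,79,58),(40,161,58),(215,161,58),(215,79,58),(40,79,58)]),(255,0,0))
    pl(pose(q,[(3,100,34),(3,140,34),(36,140,34),(36,100,34),(3,100,34)]),(0,160,0))
    for yy in(0,-70,-140): pl(pose(q,lev(-.45,yy)),(0,255,255))
    for sgn in [1]:
        pl(pose(q2,[(-65,-34,38),(65,-34,38),(65,34,38),(-65,34,38),(-65,-34,38)]),(0,0,255))
        pl(pose(q2,[(-98,-20,38),(-98,20,38),(98,20,38),(98,-20,38),(-98,-20,38)]),(255,0,0))
    cv2.imwrite(fn,im)
def fit(near):
  m=maskdish("top",near)
  M=m["mask"];ys,xs=np.nonzero(M);(c,wh,a)=cv2.minAreaRect(np.c_[xs,ys].astype(np.float32))
  bx=cv2.boxPoints((c,wh,a));e1=bx[1]-bx[0];e2=bx[2]-bx[1];e=e1 if np.hypot(*e1)>np.hypot(*e2) else e2
  c=np.array([xs.mean(),ys.mean()])
  A=back(T,c-e/2,.034);B=back(T,c+e/2,.034);C=back(T,c,.03);v=A-B
  if v[0]<0:v=-v
  return [C[0],C[1],np.arctan2(v[1],v[0])]
q2=fit((347,255));print("twin",q2)
draw(T,q,(190,95,180,205),4,"pics/t1.png",q2)
im=cv2.imread("pics/t1.png");cv2.imwrite("pics/t1.png",cv2.resize(im,None,fx=.73,fy=.73,interpolation=cv2.INTER_AREA))
draw(S,q,(260,140,210,155),3.8,"pics/s1.png",q2)
print("ear",pose(q,[20,120,34]))
E
```

```text
[0.58870997 0.05839232 0.06404676] [-0.4887323   0.06532367  0.58066764 -0.64741218 -0.0786014   0.54873254]
twin [np.float64(0.4380056622231463), np.float64(-0.11835462862934569), np.float64(-0.007753620621077636)]
ear [[0.60098861 0.17942635 0.034     ]]
```

View pics/t1.png

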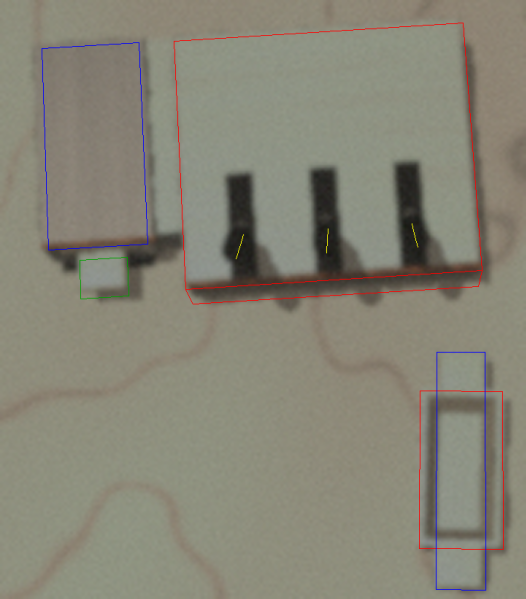

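View pics/s1.png

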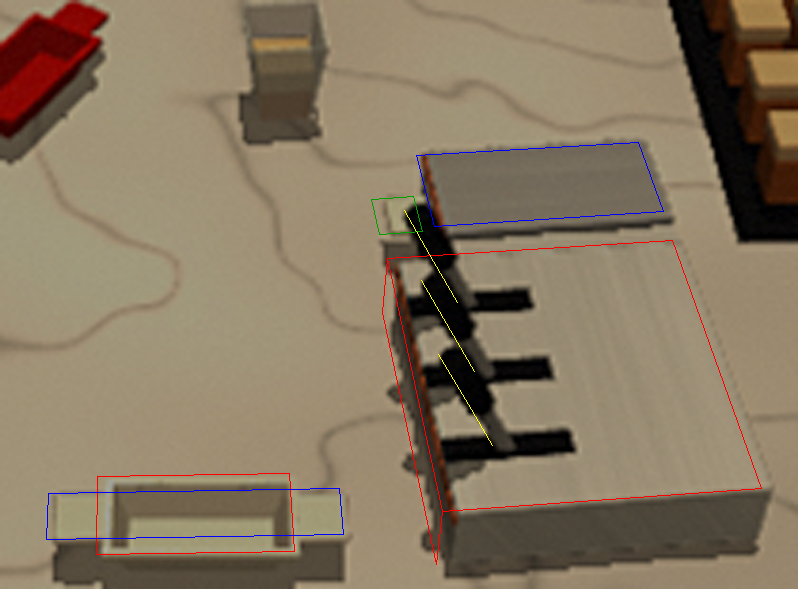

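The close crop confirms the white oblong as the twin (square-cornered rim and two ears, at about 460,470 in the crop). The side overlay of the case is off by 2 px or so, so I'll refit with both cameras and compute the first approach.

```bash
cat >> h.py <<'E'
def to(q,x,y,z,yaw):
    "shift in tool axes from present TCP to case-frame point (mm), and turn"
    s=r.read_state();M=R.from_quat(s["eef_rot"]).as_matrix()
    P=pose(q,[x,y,z])[0];d=M.T@(P-s["ee_pos"])
    tx=M[:,0];a=np.arctan2(tx[1],tx[0]);w=(yaw+np.pi-a+np.pi/2)%np.pi-np.pi/2
    print("target",P.round(4),"tool shift",d.round(4),"turn about tool z",round(-w,4),"ee",s["ee_pos"].round(4),"F",s["ft_force"].round(1))
E
python3 - <<'E'
from h import *
T=r.camera("top");S=r.camera("side")
t=lambda u,v:(190+u/2.92-.5,95+v/2.92-.5)
s=lambda u,v:(260+u/3.8-.5,140+v/3.8-.5)
LT=[(215,50,55),(215,-195,55),(40,161,58),(215,161,58)];UT=np.array([t(174,41),t(463,23),t(48,247),t(42,47)])
tip=lambda y:(45-105*np.sin(.45),y,52+105*np.cos(.45))
LS=[(0,-195,55),(215,-195,55),(40,161,58),tip(0),tip(-70),tip(-140)];US=np.array([s(452,517),s(770,489),s(423,155),s(415,214),s(433,286),s(452,354)])
f=lambda p:np.r_[(proj(T,pose(p,LT))+p[3:5]-UT).ravel(),(proj(S,pose(p,LS))+p[5:7]-US).ravel(),p[3:]]
o=least_squares(f,[.59,.058,.064,0,0,0,0],x_scale=[.01,.01,.01,1,1,1,1]);print(o.x.round(4),o.fun.round(1))
np.save("case.npy",o.x)
to(o.x,-50,0,126,o.x[2])
E
```

```text
[ 0.5928  0.0569  0.0667 -0.3251  0.9446  0.8529  0.3242] [-0.1 -0.5  0.  -0.8  0.4  0.4 -0.1 -0.   0.2 -0.8  0.4  0.3  0.4  0.6
 -0.3 -0.3 -0.6 -0.9 -0.9  0.8 -0.3  0.9  0.9  0.3]
target [0.5429 0.0536 0.126 ] tool shift [-0.4782 -0.3624  0.1075] turn about tool z -0.4705 ee [0.2456 0.5748 0.2336] F [-0.7 -0.2 -0.3]
```

```bash
python3 -m pendant '[[0,0,0,-0.1175],[0,0,0,-0.1175],[0,0,0,-0.1175],[0,0,0,-0.118],[-0.018,-0.036,0,0],[-0.018,-0.036,0,0],[-0.018,-0.036,0,0],[-0.018,-0.036,0,0]]' 0
python3 -m pendant '[[-0.018,-0.036,0,0],[-0.018,-0.036,0,0],[-0.018,-0.036,0,0],[-0.018,-0.036,0,0],[-0.018,-0.036,0,0],[-0.018,-0.036,0,0],[-0.018,-0.036,0,0],[-0.018,-0.036,0,0]]'
python3 -m pendant '[[-0.018,-0.036,0,0],[-0.018,-0.036,0,0],[0,0,0,0]]'
python3 -c "
from h import *
q=np.load('case.npy');to(q,-50,0,126,q[2])"
```

```text
time: 2.12
ee_pos: [0.3276, 0.4342, 0.2336]
eef_rot: [-0.033, 0.999, 0.0, 0.0]
ft_force: [0.9, 0.4, 0.9]
width: 0.0418
grip_force: 0.0
time: 2.78
ee_pos: [0.4905, 0.1562, 0.2339]
eef_rot: [-0.033, 0.999, 0.0, 0.0]
ft_force: [0.9, 0.4, -0.5]
width: 0.001
grip_force: 0.0
time: 3.03
ee_pos: [0.5335, 0.0801, 0.2339]
eef_rot: [-0.028, 1.0, -0.002, 0.001]
ft_force: [-1.4, 0.3, -0.1]
width: 0.0005
grip_force: 0.0
target [0.5429 0.0536 0.126 ] tool shift [-0.0077 -0.0267  0.1079] turn about tool z -0.0099 ee [0.5335 0.0801 0.2339] F [-1.4  0.3 -0.1]
```

```bash
python3 -m pendant '[[-0.008,-0.027,0.018,0],[0,0,0.03,0],[0,0,0.03,0],[0,0,0.03,0],[0,0,0,0],[0,0,0,0]]'
python3 -c "
from h import *
q=np.load('case.npy');to(q,-24,0,126,q[2])"
```

```text
time: 3.53
ee_pos: [0.5396, 0.0622, 0.1251]
eef_rot: [-0.033, 0.999, -0.0, -0.001]
ft_force: [0.3, -0.2, 1.1]
width: 0.0003
grip_force: 0.0
target [0.5688 0.0553 0.126 ] tool shift [-0.0287 -0.0088 -0.001 ] turn about tool z 0.0001 ee [0.5396 0.0622 0.1251] F [ 0.3 -0.2  1.1]
```

```bash
python3 -m pendant '[[0,-0.009,0,0],[-0.012,0,0,0],[-0.012,0,0,0],[0,0,0,0]]'
for i in 1 2; do python3 -m pendant '[[-0.004,0,0,0],[0,0,0,0]]' | grep -E 'ee_pos|force'; done
python3 -m pendant '[[-0.004,0,0,0],[0,0,0,0]]' | grep -E 'ee_pos|force'
```

```text
time: 3.87
ee_pos: [0.5677, 0.0546, 0.1282]
eef_rot: [-0.033, 0.999, 0.0, 0.002]
ft_force: [-1.2, -0.3, -0.4]
width: 0.0005
grip_force: 0.0
ee_pos: [0.5697, 0.055, 0.1268]
ft_force: [0.0, 0.0, -0.2]
grip_force: 0.0
ee_pos: [0.5733, 0.0555, 0.126]
ft_force: [-0.4, -0.3, -1.0]
grip_force: 0.0
ee_pos: [0.5768, 0.0557, 0.1255]
ft_force: [-3.2, 0.5, 0.9]
grip_force: 1.0
```

Contact at x≈0.576; I'll keep going gently.

```bash
python3 -m pendant '[[-0.004,0,0,0],[0,0,0,0]]' | grep -E 'ee_pos|force'
python3 -m pendant '[[-0.004,0,0,0],[0,0,0,0]]' | grep -E 'ee_pos|force'
python3 -m pendant '[[-0.003,0,0,0],[0,0,0,0]]' | grep -E 'ee_pos|force'
```

```text
ee_pos: [0.5806, 0.0561, 0.1256]
ft_force: [-4.2, -0.0, 4.2]
grip_force: 4.3
ee_pos: [0.5848, 0.0567, 0.1258]
ft_force: [-3.1, 1.1, 1.9]
grip_force: 1.6
ee_pos: [0.5865, 0.0568, 0.1253]
ft_force: [-11.0, 1.2, 7.8]
grip_force: 5.5
```

Left is blocked (hard stop after about 10 mm). Moving to the middle lever.

```bash
python3 -m pendant '[[0.025,0,0,0],[0,-0.035,0,0],[0,-0.035,0,0],[-0.014,0,0,0],[-0.004,0,0,0],[0,0,0,0]]' | grep -E 'ee_pos|force'
python3 -m pendant '[[-0.004,0,0,0],[0,0,0,0]]' | grep -E 'ee_pos|force'
python3 -m pendant '[[-0.004,0,0,0],[0,0,0,0]]' | grep -E 'ee_pos|force'
python3 -m pendant '[[-0.003,0,0,0],[0,0,0,0]]' | grep -E 'ee_pos|force'
python3 -c "
from h import *
q=np.load('case.npy');to(q,0,-70,126,q[2])"
```

```text
ee_pos: [0.586, -0.0145, 0.1254]
ft_force: [-0.6, -0.4, -0.1]
grip_force: 0.1
ee_pos: [0.5895, -0.0124, 0.1252]
ft_force: [-1.4, -1.1, 1.1]
grip_force: 1.0
ee_pos: [0.5938, -0.0122, 0.1255]
ft_force: [-2.1, 0.8, 0.9]
grip_force: 1.4
ee_pos: [0.5969, -0.0123, 0.1256]
ft_force: [-2.9, 1.0, 1.6]
grip_force: 1.5
target [ 0.5975 -0.0129  0.126 ] tool shift [-0.0005 -0.0007 -0.0004] turn about tool z 0.001 ee [ 0.5969 -0.0123  0.1256] F [-2.9  1.   1.6]
```

```bash
for i in 1; do python3 -m pendant '[[-0.003,0,0,0],[0,0,0,0]]' | grep -E 'ee_pos|force'; done
python3 -m pendant '[[-0.003,0,0,0],[0,0,0,0]]' | grep -E 'ee_pos|force'
python3 -m pendant '[[-0.003,0,0,0],[0,0,0,0]]' | grep -E 'ee_pos|force'
```

```text
ee_pos: [0.6, -0.0125, 0.1256]
ft_force: [-2.4, 1.6, 1.6]
grip_force: 1.4
ee_pos: [0.603, -0.0126, 0.1255]
ft_force: [-2.6, 1.8, 2.4]
grip_force: 1.3
ee_pos: [0.606, -0.0126, 0.1255]
ft_force: [-2.1, 1.3, 2.1]
grip_force: 1.1
```

Middle is free, so I'll throw it.

```bash
python3 -m pendant '[[-0.006,0,0,0],[-0.006,0,0,0],[-0.006,0,0,0],[-0.006,0,0,0],[-0.006,0,0,0],[-0.006,0,0,0],[0,0,0,0]]' | grep -E 'ee_pos|force'
python3 -m pendant '[[-0.004,0,0,0],[0,0,0,0]]' | grep -E 'ee_pos|force'
python3 -m pendant '[[-0.004,0,0,0],[0,0,0,0]]' | grep -E 'ee_pos|force'
```

```text
ee_pos: [0.6426, -0.0101, 0.1253]
ft_force: [-0.5, 0.6, 0.9]
grip_force: 0.4
ee_pos: [0.6456, -0.0098, 0.1251]
ft_force: [-2.8, 0.1, -0.3]
grip_force: 0.7
ee_pos: [0.6495, -0.0096, 0.1252]
ft_force: [-1.7, 0.4, -1.9]
grip_force: 0.9
```

```bash
for i in 1; do python3 -m pendant '[[-0.003,0,0,0],[0,0,0,0]]' | grep -E 'ee_pos|force'; done
python3 -m pendant '[[-0.003,0,0,0],[0,0,0,0]]' | grep -E 'ee_pos|force'
python3 -m pendant '[[-0.002,0,0,0],[0,0,0,0]]' | grep -E 'ee_pos|force'
```

```text
ee_pos: [0.6526, -0.0094, 0.1254]
ft_force: [-3.1, 1.1, -0.6]
grip_force: 1.0
ee_pos: [0.655, -0.0093, 0.1253]
ft_force: [-5.9, 0.5, 0.9]
grip_force: 2.9
ee_pos: [0.6555, -0.0093, 0.1251]
ft_force: [-14.0, 0.7, 5.5]
grip_force: 7.0
```

Middle is at its far stop. Trying left again.

```bash
python3 -m pendant '[[0.03,0,0,0],[0.03,0,0,0],[0.026,0,0,0],[0,0.035,0,0],[0,0.035,0,0],[-0.01,0,0,0],[-0.005,0,0,0],[0,0,0,0]]' | grep -E 'ee_pos|force'
python3 -m pendant '[[-0.004,0,0,0],[0,0,0,0]]' | grep -E 'ee_pos|force'
python3 -m pendant '[[-0.003,0,0,0],[0,0,0,0]]' | grep -E 'ee_pos|force'
python3 -m pendant '[[-0.003,0,0,0],[0,0,0,0]]' | grep -E 'ee_pos|force'
```

```text
ee_pos: [0.5834, 0.0558, 0.1261]
ft_force: [-0.3, 0.7, -0.3]
grip_force: 0.0
ee_pos: [0.5856, 0.0551, 0.1254]
ft_force: [-5.3, -0.1, 2.8]
grip_force: 2.2
ee_pos: [0.5864, 0.0551, 0.1252]
ft_force: [-17.1, -0.2, 11.0]
grip_force: 8.3
ee_pos: [0.587, 0.0552, 0.1251]
ft_force: [-30.6, -1.0, 21.1]
grip_force: 15.4
```

Left is still blocked, so it must be right next.

```bash
python3 -m pendant '[[0.028,0,0,0],[0,-0.035,0,0],[0,-0.035,0,0],[0,-0.035,0,0],[0,-0.035,0,0],[-0.012,0,0,0],[0,0,0,0]]' | grep -E 'ee_pos|force'
python3 -m pendant '[[-0.005,0,0,0],[-0.005,0,0,0],[0,0,0,0]]' | grep -E 'ee_pos|force'
python3 -c "
from h import *
q=np.load('case.npy');to(q,0,-140,126,q[2])"
```

```text
ee_pos: [0.5858, -0.0884, 0.1258]
ft_force: [-0.7, 0.2, 0.1]
grip_force: 0.4
ee_pos: [0.5955, -0.0828, 0.1255]
ft_force: [-1.0, 0.5, 0.9]
grip_force: 0.6
target [ 0.6021 -0.0828  0.126 ] tool shift [-0.0067 -0.0005 -0.0005] turn about tool z 0.0008 ee [ 0.5955 -0.0828  0.1255] F [-1.   0.5  0.9]
```

```bash
python3 -m pendant '[[-0.003,0,0,0],[0,0,0,0]]' | grep -E 'ee_pos|force'
python3 -m pendant '[[-0.003,0,0,0],[0,0,0,0]]' | grep -E 'ee_pos|force'
```

```text
ee_pos: [0.5982, -0.0824, 0.1255]
ft_force: [-2.3, -0.5, 1.4]
grip_force: 1.4
ee_pos: [0.6015, -0.0823, 0.1256]
ft_force: [-2.9, 1.0, 2.3]
grip_force: 1.6
```

```bash
python3 -m pendant '[[-0.003,0,0,0],[-0.003,0,0,0],[0,0,0,0]]' | grep -E 'ee_pos|force'
python3 -m pendant '[[-0.003,0,0,0],[0,0,0,0]]' | grep -E 'ee_pos|force'
```

```text
ee_pos: [0.6079, -0.0822, 0.1256]
ft_force: [-1.8, 0.1, 1.7]
grip_force: 1.1
ee_pos: [0.6107, -0.0823, 0.1254]
ft_force: [-2.0, 1.7, 1.2]
grip_force: 1.0
```

```bash
python3 -m pendant '[[-0.006,0,0,0],[-0.006,0,0,0],[-0.006,0,0,0],[-0.006,0,0,0],[-0.006,0,0,0],[-0.006,0,0,0],[-0.006,0,0,0],[0,0,0,0]]' | grep -E 'ee_pos|force'
python3 -m pendant '[[-0.003,0,0,0],[0,0,0,0]]' | grep -E 'ee_pos|force'
python3 -m pendant '[[-0.002,0,0,0],[0,0,0,0]]' | grep -E 'ee_pos|force'
```

```text
ee_pos: [0.653, -0.0794, 0.125]
ft_force: [-1.0, 0.2, 0.1]
grip_force: 0.3
ee_pos: [0.6552, -0.0794, 0.1251]
ft_force: [-2.0, 0.2, -0.3]
grip_force: 0.7
ee_pos: [0.6571, -0.0793, 0.1254]
ft_force: [-2.7, 1.2, -1.0]
grip_force: 1.0
```

```bash
python3 -m pendant '[[-0.002,0,0,0],[0,0,0,0]]' | grep -E 'ee_pos|force'
```

```text
ee_pos: [0.6592, -0.0791, 0.1255]
ft_force: [-2.5, -0.6, -0.0]
grip_force: 1.1
```

```bash
python3 -m pendant '[[-0.002,0,0,0],[0,0,0,0]]' | grep -E 'ee_pos|force'
python3 -m pendant '[[-0.001,0,0,0],[0,0,0,0]]' | grep -E 'ee_pos|force'
```

```text
ee_pos: [0.6601, -0.0791, 0.1252]
ft_force: [-8.6, 0.4, 2.1]
grip_force: 4.0
ee_pos: [0.6603, -0.0791, 0.1251]
ft_force: [-11.5, 0.3, 4.5]
grip_force: 6.0
```

Right is over. Now left.

```bash
python3 -m pendant '[[0.03,0,0,0],[0.03,0,0,0],[0.026,0,0,0],[0,0.035,0,0],[0,0.035,0,0],[0,0.035,0,0],[0,0.035,0,0],[0,0,0,0]]' | grep -E 'ee_pos|force'
python3 -m pendant '[[-0.01,0,0,0],[-0.006,0,0,0],[-0.003,0,0,0],[-0.003,0,0,0],[0,0,0,0]]' | grep -E 'ee_pos|force'
```

```text
ee_pos: [0.5671, 0.064, 0.1262]
ft_force: [0.5, 0.6, 0.2]
grip_force: 0.0
ee_pos: [0.5892, 0.0563, 0.1257]
ft_force: [-2.1, 1.7, 1.9]
grip_force: 1.4
```

```bash
python3 -m pendant '[[-0.003,0,0,0],[0,0,0,0]]' | grep -E 'ee_pos|force'
python3 -m pendant '[[-0.003,0,0,0],[0,0,0,0]]' | grep -E 'ee_pos|force'
```

```text
ee_pos: [0.592, 0.0565, 0.1256]
ft_force: [-2.5, 1.4, 2.0]
grip_force: 1.7
ee_pos: [0.595, 0.0567, 0.1256]
ft_force: [-3.5, 1.1, 2.2]
grip_force: 1.6
```

```bash
python3 -m pendant '[[-0.007,0,0,0],[-0.007,0,0,0],[-0.007,0,0,0],[-0.007,0,0,0],[-0.007,0,0,0],[-0.007,0,0,0],[-0.006,0,0,0],[0,0,0,0]]' | grep -E 'ee_pos|force'
python3 -m pendant '[[-0.003,0,0,0],[-0.002,0,0,0],[0,0,0,0]]' | grep -E 'ee_pos|force'
python3 -m pendant '[[-0.002,0,0,0],[0,0,0,0]]' | grep -E 'ee_pos|force'
```

```text
ee_pos: [0.6437, 0.06, 0.1249]
ft_force: [-1.0, 0.5, 0.5]
grip_force: 0.4
ee_pos: [0.6478, 0.0603, 0.1252]
ft_force: [-1.9, 0.3, -0.6]
grip_force: 0.8
ee_pos: [0.6497, 0.0605, 0.1255]
ft_force: [-3.2, -0.2, -0.2]
grip_force: 1.2
```

```bash
python3 -m pendant '[[-0.002,0,0,0],[0,0,0,0]]' | grep -E 'time|ee_pos|force'
```

```text
time: 14.7
ee_pos: [0.6503, 0.0605, 0.1251]
ft_force: [-10.4, -0.6, 1.9]
grip_force: 5.0
```

```bash
python3 -m pendant '[[0.035,0,0,0],[0.035,0,-0.01,0],[0.03,0,-0.02,0],[0.03,0,-0.02,0],[0.03,0,-0.02,0],[0.03,0,-0.02,0],[0.03,0,0,0],[0,0,0,0]]' 0.75 | grep -E 'ee_pos|force'
python3 - <<'E'
from h import *
q=np.load("case.npy")
T=r.camera("top");S=r.camera("side")
a=cv2.resize(T["img"][95:215,190:370,::-1],None,fx=3,fy=3,interpolation=cv2.INTER_CUBIC)
b=cv2.resize(S["img"][170:270,350:440,::-1],None,fx=2.8*1.28,fy=3.6,interpolation=cv2.INTER_CUBIC)[:360]
cv2.imwrite("pics/c2.png",np.hstack([a,b])[:,:800])
cv2.imwrite("pics/c2s.png",b)
for t in("dish_ear","dish"):
  for c in("top","side"): print(t,c,[(round(o["score"],2),np.round(o["bbox"],1).tolist()) for o in r.outline_of(t,c)][:3])
print("pred",proj(T,pose(q,[20,120,38]))+q[3:5],proj(S,pose(q,[20,120,38]))+q[5:7])
to(q,19,120,26,q[2])
E
```

```text
ee_pos: [0.4298, 0.0456, 0.2173]
ft_force: [1.1, -0.1, 0.9]
grip_force: 0.0
dish_ear top [(0.53, [225.4, 184.2, 26.1, 15.0])]
dish_ear side [(0.56, [367.9, 193.9, 12.6, 17.5]), (0.56, [314.7, 323.7, 86.2, 33.0]), (0.15, [400.0, 344.7, 43.7, 65.4])]
dish top [(0.78, [226.8, 184.9, 17.5, 16.2])]
dish side [(0.63, [367.9, 195.6, 11.0, 14.1])]
pred [[225.06660608 188.44578449]] [[366.25337312 195.65400115]]
target [0.6038 0.1779 0.026 ] tool shift [-0.1791  0.1204  0.1894] turn about tool z -0.0004 ee [0.433  0.046  0.2154] F [0.7 0.1 0.5]
```

View pics/c2.png

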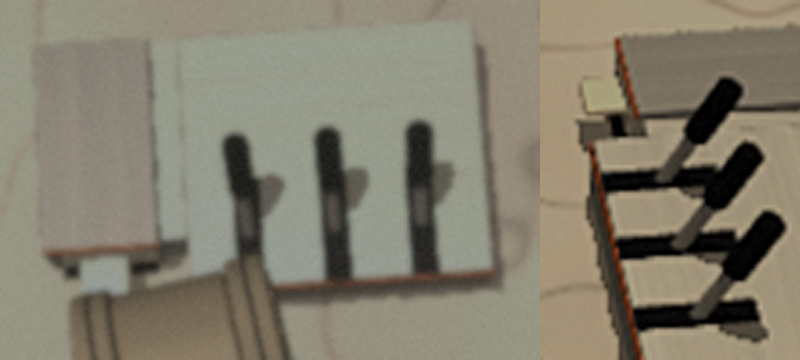

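All three levers lean away. On to the ear at top (225,187).

```bash
python3 -m pendant '[[-0.03,0.02,0,0],[-0.03,0.02,0,0],[-0.03,0.02,0,0],[-0.03,0.02,0,0],[-0.03,0.02,0.02,0],[-0.027,0.02,0.02,0],[0,0,0.03,0],[0,0,0,0]]' 0.75 | grep -E 'ee_pos|force'
python3 -c "
from h import *
q=np.load('case.npy');to(q,17,120,26,q[2])"
```

```text
ee_pos: [0.5989, 0.178, 0.1379]
ft_force: [-1.8, -0.8, -1.3]
grip_force: 0.0
target [0.6018 0.1778 0.026 ] tool shift [-0.0039 -0.      0.1119] turn about tool z 0.0018 ee [0.5989 0.178  0.1379] F [-1.8 -0.8 -1.3]
```

```bash
python3 -m pendant '[[-0.001,0,0.03,0],[0,0,0.03,0],[0,0,0.02,0],[0,0,0,0],[0,0,0.014,0],[0,0,0.014,0],[0,0,0,0],[0,0,0,0]]' | grep -E 'ee_pos|force|width'
python3 -m pendant '[[0,0,0,0],[0,0,0,0],[0,0,0,0],[0,0,0,0],[0,0,0,0],[0,0,0,0]]' 0.3 20 | grep -E 'ee_pos|force|width'
```

```text
ee_pos: [0.6023, 0.1773, 0.0389]
ft_force: [0.9, 0.4, 0.7]
width: 0.0653
grip_force: 0.0
ee_pos: [0.602, 0.178, 0.038]
ft_force: [-1.1, 1.0, 3.5]
width: 0.0399
grip_force: 19.9
```

Ear held at 40 mm. Drawing it out.

```bash
python3 -m pendant '[[0.005,0,0,0],[0.01,0,0,0],[0.015,0,0,0],[0,0,0,0]]' - 25 | grep -E 'ee_pos|force|width'
```

```text
ee_pos: [0.5699, 0.1753, 0.0376]
ft_force: [-9.0, -2.8, 10.9]
width: 0.0398
grip_force: 24.8
```

```bash
python3 -m pendant '[[0,0,0,0],[0.015,0,0,0],[0.015,0,0,0],[0.015,0,0,0],[0.015,0,0,0],[0.015,0,0,0],[0.015,0,0,0],[0,0,0,0]]' | grep -E 'ee_pos|force|width'
python3 -m pendant '[[0.015,0,0,0],[0.015,0,0,0],[0.015,0,0,0],[0.015,0,0,0],[0.008,0,0,0],[0,0,0,0],[0,0,0,0]]' | grep -E 'time|ee_pos|force|width'
python3 -c "
from h import *
q=np.load('case.npy');to(q,-168,120,38,q[2])"
```

```text
ee_pos: [0.4799, 0.1695, 0.0376]
ft_force: [-8.1, -1.1, 11.1]
width: 0.0397
grip_force: 24.8
time: 19.08
ee_pos: [0.4133, 0.1651, 0.0377]
ft_force: [-9.4, -0.6, 12.0]
width: 0.0394
grip_force: 24.8
target [0.4172 0.1654 0.038 ] tool shift [-0.0039  0.     -0.0004] turn about tool z 0.0004 ee [0.4133 0.1651 0.0377] F [-9.4 -0.6 12. ]
```

```bash
python3 -m pendant '[[0,0,0,0],[0,0,0,0],[0,0,0,0],[0,0,0,0]]' 0.75 | grep -E 'ee_pos|force|width'
python3 -m pendant '[[0,0,-0.03,0],[0,0,-0.03,0],[0,0,-0.03,0],[0,0.03,-0.03,0],[0,0.04,-0.03,0],[0,0.04,0,0],[0,0.04,0,0],[0,0,0,0]]' 1 | grep -E 'ee_pos|force|width'
python3 - <<'E'
from h import *
q=np.load("case.npy")
T=r.camera("top");S=r.camera("side")
for t in("dish","dish_twin","dish_boat","jar","dessert_cup"):
  for c in("top","side"): print(t,c,[(round(o["score"],2),np.round(o["bbox"],1).tolist()) for o in r.outline_of(t,c)][:5])
print(proj(T,pose(q,[-88,120,36]))+q[3:5],proj(S,pose(q,[-88,120,36]))+q[5:7])
a=cv2.resize(T["img"][120:320,180:450,::-1],None,fx=2.9,fy=2.9,interpolation=cv2.INTER_CUBIC)
cv2.imwrite("pics/c3.png",a)
E
```

```text
ee_pos: [0.4146, 0.165, 0.0374]
ft_force: [0.8, 0.2, -0.2]
width: 0.0585
grip_force: 0.0
ee_pos: [0.4024, 0.3155, 0.1823]
ft_force: [-0.6, -1.1, -0.3]
width: 0.0867
grip_force: 0.0
dish top [(0.77, [227.1, 231.6, 30.1, 78.1])]
dish side [(0.9, [330.5, 201.2, 66.6, 25.6])]
dish_twin top [(0.91, [466.4, 342.9, 36.1, 86.4]), (0.87, [506.0, 245.1, 40.2, 83.9])]
dish_twin side [(0.89, [311.9, 276.8, 72.9, 27.4]), (0.83, [265.8, 160.4, 47.4, 36.1]), (0.81, [220.4, 374.6, 91.8, 32.0]), (0.64, [331.9, 414.4, 98.1, 43.4])]
dish_boat top [(0.58, [410.3, 253.6, 33.4, 84.6])]
dish_boat side [(0.89, [316.5, 324.6, 82.6, 31.6])]
jar top [(0.61, [444.1, 175.9, 47.1, 47.4]), (0.61, [330.1, 152.2, 6.7, 30.7])]
jar side [(0.9, [400.4, 342.4, 40.9, 63.4]), (0.68, [406.9, 242.6, 28.8, 31.4]), (0.44, [393.6, 204.8, 25.5, 31.1])]
dessert_cup top [(0.91, [144.8, 220.9, 35.3, 33.4])]
dessert_cup side [(0.71, [335.9, 155.7, 22.2, 33.5]), (0.67, [406.4, 242.3, 24.2, 26.3])]
[[227.02973206 232.10496644]] [[329.33850385 198.51364511]]
```

View pics/c3.png

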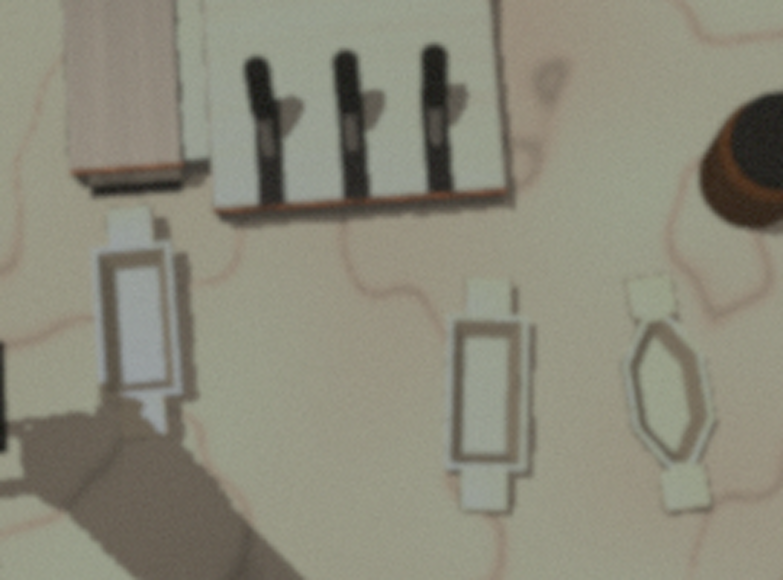

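The dish is fully out of the bay, with its rim centre at about crop (138,320). The twin is at (488,396), and the boat and jar are untouched. I'll fit the dish and twin poses on image edges.

```bash
cat > fit.py <<'E'
from h import *
from scipy.optimize import minimize
def seg(a,b,n=60): return np.linspace(a,b,n)
def rect(x,y,z):
    c=[(-x,-y,z),(x,-y,z),(x,y,z),(-x,y,z)]
    return np.vstack([seg(np.array(c[i],float),np.array(c[(i+1)%4],float)) for i in range(4)])
E_=[rect(65,34,38)]
for s in(1,-1):
    E_+=[seg(np.array([s*65,y,38.]),np.array([s*98,y,38.]),30) for y in(20,-20)]+[seg(np.array([s*98,-20.,38]),np.array([s*98,20.,38]),30)]
ED=np.vstack(E_)
def fit(d,off,q0,z0=0):
    g=cv2.GaussianBlur(cv2.cvtColor(d["img"],cv2.COLOR_RGB2GRAY).astype(np.float32),(0,0),.8)
    m=np.hypot(cv2.Sobel(g,5,1,0),cv2.Sobel(g,5,0,1));m=np.minimum(m,np.percentile(m,97))
    def c(q,sg):
        mm=cv2.GaussianBlur(m,(0,0),sg)
        u=(proj(d,pose(q,ED+[0,0,z0]))+off).astype(np.float32)
        return -cv2.remap(mm,u[:,0].reshape(-1,1),u[:,1].reshape(-1,1),cv2.INTER_LINEAR).mean()
    q=np.array(q0[:3],float)
    for sg in(2.5,1.,.6):
        sim=q+np.array([[0,0,0],[.006,0,0],[0,.006,0],[0,0,.04]])*(sg/2)
        q=minimize(c,q,args=(sg,),method="Nelder-Mead",options=dict(initial_simplex=sim,xatol=1e-5,fatol=1e-4)).x
    return q,-c(q,.6)
E
python3 - <<'E'
from fit import *
q=np.load("case.npy");T=r.camera("top");S=r.camera("side")
d0=[*pose(q,[-88,120,0])[0][:2],q[2]];t0=[.438,-.118,-.01]
res={}
for n,g in(("dish",d0),("twin",t0)):
    for c,d,o in(("top",T,q[3:5]),("side",S,q[5:7])):
        f=fit(d,o,g);res[n,c]=f[0];print(n,c,f[0].round(4),round(f[1],1))
for c in("top","side"): print(c,"diff",(res["twin",c]-res["dish",c]).round(4))
D=(res["dish","top"]+res["dish","side"])/2;np.save("dish.npy",D);W=(res["twin","top"]+res["twin","side"])/2;np.save("twin.npy",W)
to(D,0,0,38,D[2])
im=T["img"][:,:,::-1].copy();im=cv2.resize(im[150:310,190:390],None,fx=4,fy=4,interpolation=cv2.INTER_CUBIC)
for n in("dish","twin"):
    for p in (proj(T,pose(res[n,"top"],ED))+q[3:5]-[190,150]+.5)*4: cv2.circle(im,tuple(int(v) for v in p),0,(0,0,255),-1)
cv2.imwrite("pics/f4.png",im[:600])
E
```

```text
dish top [0.5162 0.1659 0.1733] 66.3
dish side [ 0.5441  0.1629 -0.1708] 109.0
twin top [ 0.4354 -0.1248 -0.0356] 66.2
twin side [ 0.4459 -0.1222 -0.0295] 100.7
top diff [-0.0808 -0.2907 -0.2089]
side diff [-0.0982 -0.2851  0.1413]
target [0.5301 0.1644 0.038 ] tool shift [-0.1155 -0.1511  0.1441] turn about tool z 0.0652 ee [0.4048 0.3074 0.1821] F [-0.2 -0.7  0.1]
```

View pics/f4.png

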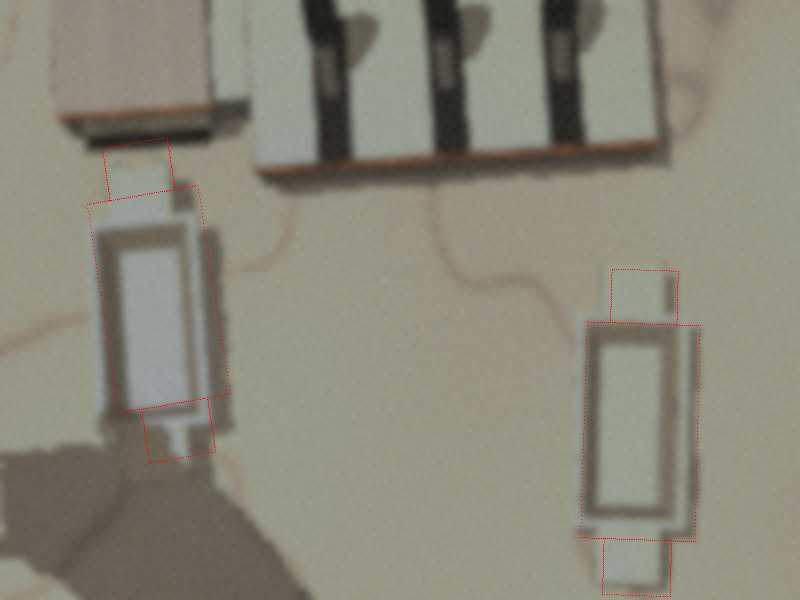

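The edge fit latched onto shadows, so I'm rejecting it. I'll move the arm's shadow off and look at stretched crops, with the dish pose from kinematics and the twin's from its mask.

```bash
python3 -m pendant '[[0,0.04,0,0],[0.01,0.04,0,0],[0.01,0.04,0,0],[0.01,0.04,0,0],[0.01,0.04,0,0],[0,0,0,0]]' | grep -E 'ee_pos'
cat > ov.py <<'E'
from fit import *
q=np.load("case.npy")
def tiles(fn,Qs,zs=(0,0)):
    T=r.camera("top");S=r.camera("side");out=[]
    for Q,z in zip(Qs,zs):
        row=[]
        for n,d,o in(("t",T,q[3:5]),("s",S,q[5:7])):
            E2=proj(d,pose(Q,ED+[0,0,z]))+o;c=np.round(proj(d,pose(Q,[0,0,30]))[0]).astype(int)
            w,h=(75,100) if n=="t" else (100,75)
            x,y=c[0]-w//2,c[1]-h//2
            im=d["img"][y:y+h,x:x+w,::-1].astype(np.float32)
            lo,hi=np.percentile(im,2),np.percentile(im,99);im=np.clip((im-lo)/(hi-lo)*255,0,255).astype(np.uint8)
            im=cv2.resize(im,None,fx=4,fy=4,interpolation=cv2.INTER_CUBIC)
            for p in ((E2-[x,y]+.5)*4)[::5]: cv2.circle(im,tuple(int(round(v)) for v in p),1,(0,0,255),-1)
            if n=="t": im=cv2.rotate(im,cv2.ROTATE_90_CLOCKWISE)
            row.append(im)
        out.append(np.hstack(row))
    cv2.imwrite(fn,np.vstack(out))
E
python3 - <<'E'
from ov import *
D=[*pose(q,[-88,0,0])[0][:2],q[2]]
# ear line: TCP at release (0.4146,0.165); dish centre along case x
e=np.array([.4146,.165]);ax=np.array([np.cos(q[2]),np.sin(q[2])])
k=(pose(q,[-88,120,0])[0][:2]-e)@ax;D=[*(e+k*ax),q[2]];np.save("dish.npy",D)
W=[.440,-.119,-.010];np.save("twin.npy",W);print(D,k)
tiles("pics/g5.png",[D,W])
E
```

```text
ee_pos: [0.3452, 0.5121, 0.1812]
[np.float64(0.4970082144498346), np.float64(0.1705045224035027), np.float64(0.06669672211645468)] 0.08259184932970437
```

View pics/g5.png

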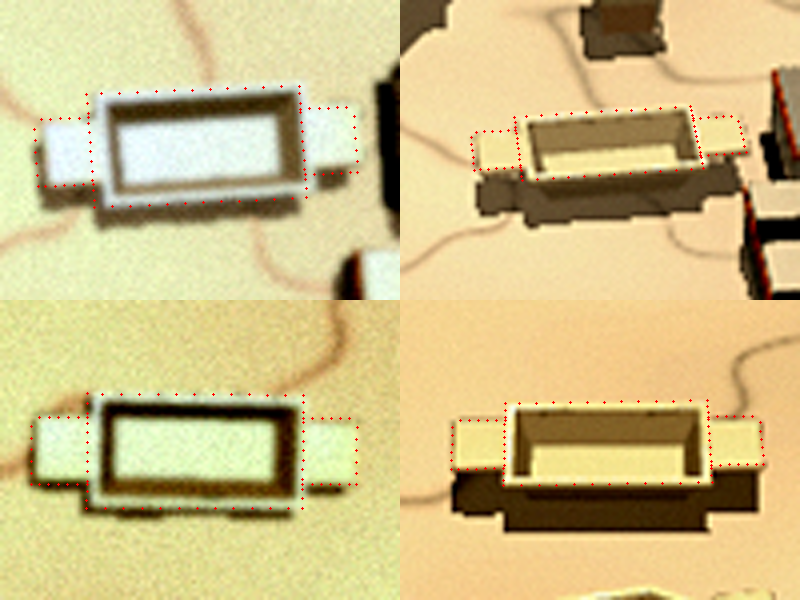

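The overlays sit on both dishes to within about 1 mm (dish top-left/top-right tiles, twin below). Now to grip the dish across its middle.

```bash
python3 -m pendant '[[-0.014,-0.035,0,0],[-0.014,-0.035,0,0],[-0.014,-0.035,0,0],[-0.014,-0.035,0,0],[-0.014,-0.035,0,0],[-0.014,-0.035,0,0],[-0.014,-0.035,0,0],[0,0,0,0]]' 1 | grep -E 'time|ee_pos'
python3 -m pendant '[[-0.014,-0.035,0,0],[-0.014,-0.035,0,0],[0,0,0,0],[0,0,0,0]]' 1 | grep -E 'ee_pos'
python3 -c "
from h import *
q=np.load('case.npy');to([.498,.1705,q[2]],0,0,38,q[2])"
```

```text
time: 22.05
ee_pos: [0.4698, 0.257, 0.1825]
ee_pos: [0.4992, 0.195, 0.1823]
target [0.498  0.1705 0.038 ] tool shift [ 0.0028 -0.0244  0.1443] turn about tool z -0.0065 ee [0.4992 0.195  0.1823] F [-0.6  0.9  0.5]
```

```bash
python3 -m pendant '[[0.003,-0.0245,0,0],[0,0,0.03,0],[0,0,0.03,0],[0,0,0.02,0],[0,0,0,0],[0,0,0,0]]' | grep -E 'ee_pos'
python3 -c "
from h import *
q=np.load('case.npy');to([.498,.1705,q[2]],0,0,38,q[2])"
```

```text
ee_pos: [0.4961, 0.174, 0.1018]
target [0.498  0.1705 0.038 ] tool shift [-0.0018 -0.0036  0.0638] turn about tool z 0.0002 ee [0.4961 0.174  0.1018] F [-0.   0.3  0.4]
```

```bash
python3 -m pendant '[[-0.002,-0.0035,0,0],[0,0,0.02,0],[0,0,0.02,0],[0,0,0.014,0],[0,0,0.01,0],[0,0,0,0],[0,0,0,0],[0,0,0,0]]' | grep -E 'ee_pos|force'
python3 -c "
from h import *
q=np.load('case.npy');to([.498,.1705,q[2]],0,0,38,q[2])"
```

```text
ee_pos: [0.5, 0.1709, 0.0394]
ft_force: [0.1, 0.6, -0.2]
grip_force: 0.0
target [0.498  0.1705 0.038 ] tool shift [ 0.0021 -0.0003  0.0014] turn about tool z -0.0 ee [0.5    0.1709 0.0394] F [ 0.1  0.6 -0.2]
```

```bash
python3 -m pendant '[[0.002,0,0.0015,0],[0,0,0,0],[0,0,0,0],[0,0,0,0],[0,0,0,0],[0,0,0,0],[0,0,0,0]]' 0.6 30 | grep -E 'ee_pos|force|width'
python3 -m pendant '[[0,0,0,0],[0,0,0,0],[0,0,-0.01,0],[0,0,-0.02,0],[0,0,-0.03,0],[0,0,-0.03,0],[0,0,0,0],[0,0,0,0]]' | grep -E 'ee_pos|force|width'
python3 -c "
from h import *
to(np.load('twin.npy'),0,0,120,-.01)"
```

```text
ee_pos: [0.4973, 0.1711, 0.0369]
ft_force: [-2.1, 2.1, 5.4]
width: 0.0676
grip_force: 29.9
ee_pos: [0.4977, 0.1702, 0.1279]
ft_force: [-0.2, 0.1, -4.9]
width: 0.0676
grip_force: 29.9
target [ 0.44  -0.119  0.12 ] tool shift [ 0.0768 -0.2848  0.0075] turn about tool z 0.0762 ee [0.4977 0.1702 0.1279] F [-0.2  0.1 -4.9]
```

Lifted, 68 mm held. Carrying it over to the twin.

```bash
python3 -m pendant '[[0,0,0,0.038],[0,0,0,0.038],[0.006,-0.03,0,0],[0.006,-0.03,0,0],[0.006,-0.03,0,0],[0.006,-0.03,0,0],[0.006,-0.03,0,0],[0.006,-0.03,0,0]]' | grep -E 'ee_pos|force|width'
python3 -m pendant '[[0.006,-0.03,0,0],[0.006,-0.03,0,0],[0.005,-0.03,0,0],[0,-0.018,0,0],[0,0,0,0],[0,0,0,0]]' | grep -E 'ee_pos|force|width'
python3 -c "
from h import *
to(np.load('twin.npy'),0,0,120,-.01)"
```

```text
ee_pos: [0.4575, -0.0109, 0.1249]
ft_force: [1.4, -0.5, -3.3]
width: 0.0679
grip_force: 29.9
ee_pos: [0.4401, -0.1179, 0.1252]
ft_force: [-0.4, 0.2, -3.9]
width: 0.0677
grip_force: 29.9
target [ 0.44  -0.119  0.12 ] tool shift [ 0.     -0.0011  0.0052] turn about tool z -0.0018 ee [ 0.4401 -0.1179  0.1252] F [-0.4  0.2 -3.9]
```

```bash
python3 -m pendant '[[0,-0.001,0.02,0],[0,0,0.02,0],[0,0,0.012,0],[0,0,0.006,0],[0,0,0,0],[0,0,0,0],[0,0,0,0]]' | grep -E 'ee_pos|force'
python3 -m pendant '[[0,0,0.004,0],[0,0,0,0]]' | grep -E 'ee_pos|force'
python3 -c "
from h import *
to(np.load('twin.npy'),0,0,50,-.01)"
```

```text
ee_pos: [0.4419, -0.1178, 0.0691]
ft_force: [0.6, 0.1, -3.4]
grip_force: 29.9
ee_pos: [0.4415, -0.1179, 0.0645]
ft_force: [-1.0, 0.4, -3.4]
grip_force: 29.9
target [ 0.44  -0.119  0.05 ] tool shift [ 0.0015 -0.0011  0.0145] turn about tool z 0.0009 ee [ 0.4415 -0.1179  0.0645] F [-1.   0.4 -3.4]
```

```bash
python3 -m pendant '[[0.002,-0.001,0.004,0],[0,0,0.003,0],[0,0,0,0],[0,0,0,0]]' | grep -E 'ee_pos|force'
python3 -m pendant '[[0,0,0.003,0],[0,0,0,0],[0,0,0,0]]' | grep -E 'ee_pos|force'
```

```text
ee_pos: [0.4392, -0.1191, 0.0573]
ft_force: [0.1, -0.6, -5.2]
grip_force: 29.9
ee_pos: [0.4393, -0.119, 0.0544]
ft_force: [-0.3, 0.1, -4.1]
grip_force: 29.9
```

```bash
python3 -m pendant '[[0,0,0.002,0],[0,0,0,0],[0,0,0,0]]' | grep -E 'ee_pos|force'
python3 -m pendant '[[0,0,0.0015,0],[0,0,0,0],[0,0,0,0]]' | grep -E 'ee_pos|force'
```

```text
ee_pos: [0.4391, -0.119, 0.0523]
ft_force: [-1.2, 0.2, -2.0]
grip_force: 29.9
ee_pos: [0.439, -0.1189, 0.051]
ft_force: [-5.9, 1.2, 3.8]
grip_force: 29.9
```

```bash
python3 -m pendant '[[0.001,0,0,0],[0,0,0.001,0],[0,0,0,0],[0,0,0,0]]' | grep -E 'ee_pos|force'
python3 -m pendant '[[0,0,0,0],[0,0,0,0],[0,0,0,0],[0,0,0,0],[0,0,0,0],[0,0,0,0]]' 1 | grep -E 'ee_pos|force|width'
```

```text
ee_pos: [0.4386, -0.1191, 0.0502]
ft_force: [-2.2, -0.1, 3.0]
grip_force: 29.9
ee_pos: [0.4385, -0.119, 0.05]
ft_force: [0.7, -0.5, 0.1]
width: 0.0863
grip_force: 0.0
```

```bash
python3 -m pendant '[[0,0,-0.01,0],[0,0,-0.02,0],[0,0,-0.03,0],[0,0,-0.03,0],[0,0.03,-0.03,0],[0,0.04,-0.02,0],[0,0.04,0,0],[0,0.04,0,0]]' | grep -E 'time|ee_pos|force|width'
python3 -m pendant '[[0,0.04,0,0],[0,0.04,0,0],[0,0.04,0,0],[0,0,0,0]]' | grep -E 'time|ee_pos|force|width'
python3 - <<'E'
from ov import *
W=np.load("twin.npy");tiles("pics/h6.png",[W,W],(0,13))
for t in("dish_boat","jar","dessert_cup"):
  for c in("top","side"): print(t,c,[(round(o["score"],2),np.round(o["bbox"],1).tolist()) for o in r.outline_of(t,c)][:1])
E
```

```text
time: 29.3
ee_pos: [0.4403, 0.0291, 0.1906]
ft_force: [0.6, 0.3, 0.0]
width: 0.0867
grip_force: 0.0
time: 29.63
ee_pos: [0.4398, 0.1554, 0.1889]
ft_force: [-0.5, 0.2, -0.8]
width: 0.0868
grip_force: 0.0
dish_boat top [(0.59, [411.8, 253.8, 28.1, 84.4])]
dish_boat side [(0.88, [316.1, 325.5, 85.2, 29.3])]
jar top [(0.87, [444.8, 175.1, 48.7, 48.4])]
jar side []
dessert_cup top [(0.72, [138.8, 222.8, 22.1, 32.6])]
dessert_cup side [(0.76, [337.8, 158.1, 22.5, 35.6])]
```

View pics/h6.png

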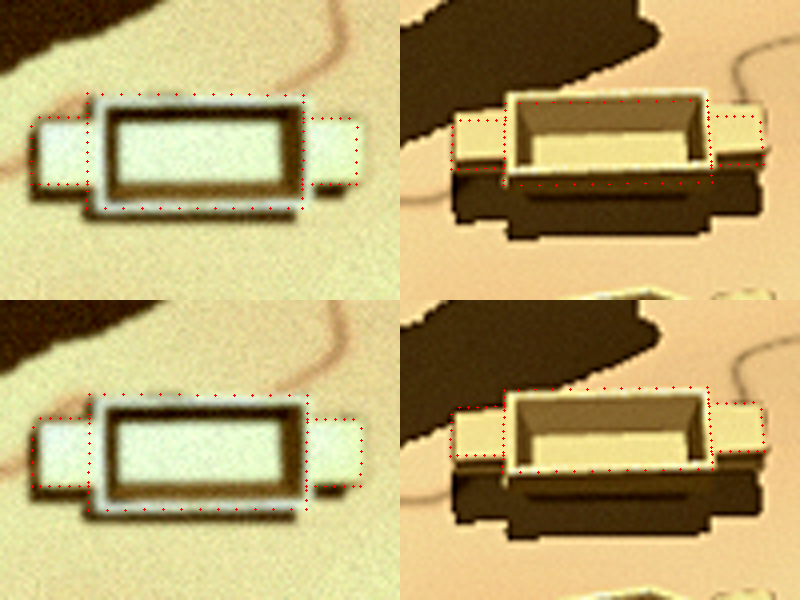

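The rim sits on the +13 mm outline (lower tiles) and is level, so the dish is nested. The bystanders are where they stood.

```bash
python3 -c "
from bench import r
print(r.close_job())"
```

```text
the job is handed in; nothing more can be done
None
```

The job is handed in, at about 30 s of the 67 s allowed: I threw the levers in the order middle, right, left, drew the dish out by its ear and released it, then nested it in the white twin, with boat, jar and cup unmoved; while still blocked, the left lever took two pushes, the second to about 31 N along the push, more than it should have had.

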